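# Find the blocked coffee press

## Robot

A 7-joint arm with a two-finger parallel gripper is mounted at the origin on the work surface. World frame = base frame: x ahead of the robot, y to its left, z up, the work surface at z = 0. Lengths are in m, angles in rad, forces in N, time in s.
With the tool pointing down it reaches from about 0.35 to 0.9 m from the base axis. Payload 8.1 kg.
Tool frame: the origin (TCP) lies at the very end of the fingers, on their centre line; the grasp point (between the pads) lies 19 mm behind it; z points along the fingers, y is the direction in which the jaws open and shut (so a half turn about z gives the same grasp; the last joint's range is limited). The gripper opens to 85 mm and grips with 20 to 120 N. Pads are 22 mm wide; open, the fingers measure 114 mm over their backs; the gripper's body (76 mm by 85 mm) begins 54 mm behind the grasp point. The pads swing forward as they close: fully open they stand 13 mm farther back than shut.
Start: joints at [1.127, 0.434, 0.025, 1.573, -0.012, 1.134, -0.075], TCP at [0.209, -0.589, 0.231] pointing down, gripper open.
Joint ranges: [-2.62, 2.62], [-0.44, 2.09], [-1.27, 1.32], [0.08, 2.57], [-1.32, 4.46], [0.12, 2], [-2.74, 2.74]. Speed limits (rad/s): [2.22, 2.22, 3.01, 3.01, 3.14, 3.14, 3.14].

## Interface

Orientations are given as a unit quaternion [x, y, z, w].
In Python, from workcell import * gives the robot as it stands.
- The arm moves only by the tool apply_moves, never from a script. Its argument "series" is text: rows parted by semicolons, each of 6 numbers parted by spaces: the shift along the tool's x, y, z scaled (see below), then the turn, a rotation vector about the tool's x, y, z scaled (see below). In form: tx ty tz rx ry rz; .... A call has exactly 5 rows; each row shifts and turns the commanded pose from where the row before left it, along the tool's axes as they then stand; what a row does not reach is not made up. The controller multiplies each number of a shift by 250 mm and each number of a turn by 180 degrees. A row lasts 1/8 s, in which the tool goes at most 62.5 mm and 10.7 degrees, less where a joint would pass 70% of its speed; a pose out of reach is approached as far as the arm can. A call with a number of a shift or a turn outside -1 to 1 is refused whole. A call with a gripper value outside its range is refused whole. "hand" is the opening, from -1 (shut) to 1 (fully open), set as the call begins (left out, the last holds). The fingers move at their own pace and stop on an object; the grip force is fixed at half the most. Time passes only in rows, so rows that do not move let the fingers close, or fill a call up. It gives the time, the measured TCP pose, the force and the opening at its end, in the units of the state.
- get_obs(): the state, without advancing time (a new reading comes with each control period).
- get_image(name): name is "scene" or "top" or "wrist"; returns the picture (420x560x3 uint8, red, green, blue); there is no depth.
- calibration(name): a dict with "fx", "fy", "cx", "cy" (pixels), "R" (3x3) and "t" (3): a world point X has camera coordinates R X + t; the wrist camera has in their place "hand_eye" (4x4, takes a point from camera to tool coordinates, whose origin is the TCP and whose axes are the flange's). Camera axes: x right, y down, z forward; pixel columns grow to the right and rows downward; lengths in m; the calibration is good to about 2 mm. A picture is of the moment at which its call begins: read the wrist's pose just before it. calibration takes no time and is no camera call.
- close_job(): hands the job in, once; it reports no verdict.
Trained networks look in the newest picture that a camera, given by its name, has taken for a name from the list of things; names that differ only in an ending like _2 or _b are one class to them, and where a whole thing is asked for, a point or a joint stands for the part that bears it (a point fixed in the world has none). Each returns a list of dicts, best first, with "confidence" (0 to 1); they miss things now and then, are a little off and sometimes report something else, mostly with a low value. They report only what shows in the picture. A call takes as long as a camera call. They do not tell look-alikes from the thing itself.
- cut_out(camera, thing): "region" (420x560 bool, what is visible of it) and "rect" ([left, top, right, bottom] in pixels, round what is visible of it).
The state is a dict: "time": time; "joints": joint angles; "joint_velocities": joint speeds; "effort": joint torques, N m; "eef_pos": TCP position; "tool_rot": TCP orientation; "ft_force": force on the tool from outside, world axes, zero at the start; "torque": the same for the moment, N m; "gripper_width": opening from 0.0 (shut) to 1.0 (fully open).
Only numpy, scipy, OpenCV 4.12 (cv2) and the standard library are available. Lean on these libraries where they do the work, as an engineer would, in place of code of your own. Each camera call takes 0.05 s, during which the arm holds its last target.

## Task

Try the plungers of all three steel coffee presses on the counter: push each one slowly down, and if it runs freely press it fully home and leave it there. One jug has something left inside, which cannot be seen: when you feel a plunger's resistance climb, stop without forcing it and draw that plunger back up to its top stop. Let go of everything and leave the other things on the counter where they are.

Things in the scene. Friction and masses are not known exactly. Their poses are not given: they have to be found in the camera images.
- press_a: Steel coffee press, an opaque round jug 84 mm wide with a closed lid 87 mm wide whose top is 154 mm above the counter; it stands fast and cannot move. Origin: centre of its underside. Its own +x points to its black handle, which reaches 84 mm out from the axis and stays below 135 mm; its spout, on the other side, reaches 56 mm out.
- knob_a (a point): Centre of the black plunger knob on press_a, on the jug's vertical axis. The knob is round, 32 mm wide and 28 mm tall (14 mm above and below this point), its upper and lower rims bevelled by about 5 mm, on an 8 mm steel stem. This point is 227 mm above the counter when the plunger is at its top stop and 172 mm when it is fully home (knob 4 mm above the lid); the plunger stays at whatever height it is left.
- plunger_a (a joint): How far the plunger of press_a is pushed down, in m: 0 = top stop, 0.055 = fully home. It starts a little way down. A free plunger takes a steady 3 to 7 N the whole way, down or up. In the blocked jug the resistance starts to climb between 20 and 36 mm down, by about 1.8 N per mm, and pushes the plunger back.
- filter_a: Filter plate at the foot of that plunger's stem, hidden inside the jug; origin on the axis. It touches nothing in a free jug; whatever blocks a jug presses on it, and more than 15 N of that pressure (on top of the free plunger's drag) bends it.
- press_b: Steel coffee press, an opaque round jug 84 mm wide with a closed lid 87 mm wide whose top is 154 mm above the counter; it stands fast and cannot move. Origin: centre of its underside. Its own +x points to its black handle, which reaches 84 mm out from the axis and stays below 135 mm; its spout, on the other side, reaches 56 mm out.
- knob_b (a point): Centre of the black plunger knob on press_b, on the jug's vertical axis. The knob is round, 32 mm wide and 28 mm tall (14 mm above and below this point), its upper and lower rims bevelled by about 5 mm, on an 8 mm steel stem. This point is 227 mm above the counter when the plunger is at its top stop and 172 mm when it is fully home (knob 4 mm above the lid); the plunger stays at whatever height it is left.
- plunger_b (a joint): How far the plunger of press_b is pushed down, in m: 0 = top stop, 0.055 = fully home. It starts a little way down. A free plunger takes a steady 3 to 7 N the whole way, down or up. In the blocked jug the resistance starts to climb between 20 and 36 mm down, by about 1.8 N per mm, and pushes the plunger back.
- filter_b: Filter plate at the foot of that plunger's stem, hidden inside the jug; origin on the axis. It touches nothing in a free jug; whatever blocks a jug presses on it, and more than 15 N of that pressure (on top of the free plunger's drag) bends it.
- press_c: Steel coffee press, an opaque round jug 84 mm wide with a closed lid 87 mm wide whose top is 154 mm above the counter; it stands fast and cannot move. Origin: centre of its underside. Its own +x points to its black handle, which reaches 84 mm out from the axis and stays below 135 mm; its spout, on the other side, reaches 56 mm out.
- knob_c (a point): Centre of the black plunger knob on press_c, on the jug's vertical axis. The knob is round, 32 mm wide and 28 mm tall (14 mm above and below this point), its upper and lower rims bevelled by about 5 mm, on an 8 mm steel stem. This point is 227 mm above the counter when the plunger is at its top stop and 172 mm when it is fully home (knob 4 mm above the lid); the plunger stays at whatever height it is left.
- plunger_c (a joint): How far the plunger of press_c is pushed down, in m: 0 = top stop, 0.055 = fully home. It starts a little way down. A free plunger takes a steady 3 to 7 N the whole way, down or up. In the blocked jug the resistance starts to climb between 20 and 36 mm down, by about 1.8 N per mm, and pushes the plunger back.
- filter_c: Filter plate at the foot of that plunger's stem, hidden inside the jug; origin on the axis. It touches nothing in a free jug; whatever blocks a jug presses on it, and more than 15 N of that pressure (on top of the free plunger's drag) bends it.
- mug: Bystander: small white mug, 64 mm wide, 75 mm tall, loose; origin at the centre of its underside.
- tin: Bystander: steel tin, 60 mm wide, 85 mm tall, loose; origin at the centre of its underside.
- bowl: Bystander: blue bowl, 110 mm wide, 50 mm tall, loose; origin at the centre of its underside.
- wine: Bystander: corked green wine bottle, 74 mm wide, 240 mm tall, loose; origin at the centre of its underside.
- jar: Bystander: glass jar with wooden lid, 72 mm wide, 100 mm tall, loose; origin at the centre of its underside.
- saucer: Bystander: white plate, 140 mm wide, 18 mm tall, loose; origin at the centre of its underside.
- spoon: Bystander: steel spoon, 160 mm long, lying, loose; origin at the centre of its underside.
Not all that is in view belongs to the job. What is shaped like the press_a but orange is not meant.

How it is judged:
On the way:
1. the blocked plunger has been pushed until its resistance rises (at least 2 N presses on its filter) (contact force between any of filter_a, filter_b, filter_c and anything else above 2 N).
At the end, for the whole second after the job is handed in: The blocked plunger is drawn back up to its top stop (within 4 mm), the other two are fully home (within 3.5 mm), and all three are at rest (((value of joint plunger_a below 0.004 m and value of joint each of plunger_b, plunger_c above 0.0515 m) or (value of joint plunger_b below 0.004 m and value of joint each of plunger_a, plunger_c above 0.0515 m) or (value of joint plunger_c below 0.004 m and value of joint each of plunger_a, plunger_b above 0.0515 m)) and velocity of joint plunger_a between -0.005 and 0.005 m/s and velocity of joint plunger_b between -0.005 and 0.005 m/s and velocity of joint plunger_c between -0.005 and 0.005 m/s); the robot touches nothing.
It fails at once if a blocked plunger is forced: more than 15 N presses on its filter (contact force between any of filter_a, filter_b, filter_c and anything else above 15 N).
It fails at once if a bystander is moved by more than 30 mm (distance of any of mug, tin, bowl, wine, jar, saucer, spoon from where it was at the start of the episode above 0.03 m).
It also fails if it takes over 64 s, if anything falls off the work surface, if the arm or the gripper's body presses on something with over 40 N, if the wrist force passes 120 N, or if a joint passes its speed limit or range.

## Working session

There is one attempt and no reset: what is moved stays moved. The work goes in short steps, Python scripts to look and compute and a tool call to move; the robot and the scene stay as the last step left them, time stands still between calls to the robot, and variables do not carry over. Pictures are saved under pics/ and viewed, and the job is handed in when it is done.

Besides the shell and the picture viewer there is one more tool, called after ">>>" as a command line: name --argument value ..., lists and objects as JSON in quotes. apply_moves: Moves the arm, as the interface text tells. Its arguments: {"type":"object","properties":{"series":{"type":"string"},"hand":{"type":"number"}},"required":["series"]}

```bash
mkdir -p pics; ls; python3 - <<'E'
from workcell import *
import cv2
o=get_obs()
for k,v in o.items(): print(k,v)
for n in ["scene","top"]:
    im=get_image(n); cv2.imwrite(f"pics/{n}0.png",im[:,:,::-1]); 
    c=calibration(n); print(n,c)
print(calibration("wrist"))
for n in ["scene","top"]:
    for th in ["knob_a","press_a"]:
        for d in cut_out(n,th): print(n,th,d["confidence"],d["rect"])
E
```

```text
pics
time 0.0
joints [ 1.12740764  0.4352085   0.02492809  1.57411079 -0.01158626  1.13397365
 -0.07506848]
joint_velocities [-8.34384012e-04 -3.76078061e-04 -1.12769520e-03 -5.81964117e-04
  3.30985379e-04 -4.12988147e-05 -4.14398840e-04]
effort [ 1.56151309e-03 -6.70477796e+01  1.02581128e+00 -3.16205370e+01
  1.56683946e-02  1.23792153e-02  3.17049887e-05]
eef_pos [ 0.2086921  -0.58859308  0.23052914]
tool_rot [ 9.85516989e-01  1.69574938e-01 -1.97811932e-04 -7.52289369e-04]
ft_force [-0.24474735  0.03736146  0.7541134 ]
torque [-0.03055254  0.03204188 -0.01199831]
gripper_width 1.0008772253914173
scene {'fx': 486.505772245092, 'fy': 486.505772245092, 'cx': 276.6965829214869, 'cy': 207.6065490194758, 'R': array([[ 0.78115403,  0.62430732, -0.00622483],
       [ 0.42611657, -0.54040525, -0.72552521],
       [-0.45631463,  0.56409444, -0.68816743]]), 't': array([-0.35671062, -0.08171183,  1.60020663])}
top {'fx': 534.6008356294772, 'fy': 534.6008356294772, 'cx': 274.18375581723654, 'cy': 214.19250166709065, 'R': array([[ 1.37098414e-03, -9.99972734e-01, -7.25614371e-03],
       [-9.
[... 904 characters left out ...]
, 355.3]
scene press_a 0.89 [149.0, 214.8, 203.0, 298.9]
scene press_a 0.81 [336.5, 144.0, 371.0, 213.3]
scene press_a 0.79 [283.8, 192.4, 327.4, 270.1]
scene press_a 0.75 [281.7, 194.2, 315.3, 222.8]
scene press_a 0.71 [85.6, 202.6, 141.0, 279.9]
top knob_a 0.65 [413.8, 351.2, 432.1, 365.6]
top knob_a 0.61 [145.8, 186.5, 161.6, 201.8]
top knob_a 0.6 [386.3, 276.0, 402.4, 287.3]
top knob_a 0.56 [377.8, 153.6, 389.1, 168.2]
top knob_a 0.49 [257.9, 182.1, 273.4, 196.4]
top knob_a 0.24 [313.5, 234.6, 340.0, 257.1]
top press_a 0.84 [247.7, 161.0, 281.6, 215.6]
top press_a 0.82 [350.8, 136.3, 396.4, 190.1]
top press_a 0.78 [139.6, 170.7, 188.9, 222.1]
top press_a 0.76 [359.8, 246.7, 404.6, 303.1]
```

View pics/scene0.png

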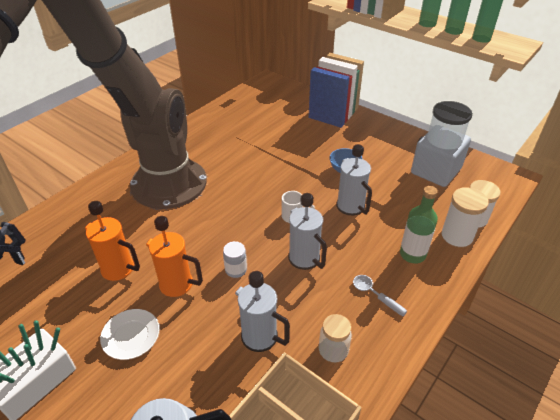

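View pics/top0.png

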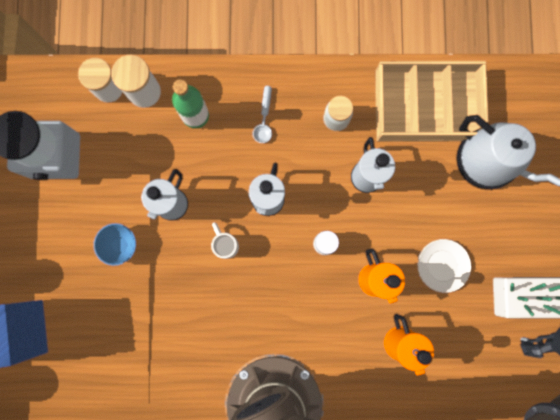

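The scene view shows three steel presses with knobs at about (257,279), (307,200) and (358,152). In the top view they are at (383,160), (266,188) and (153,193). The two orange ones are decoys.

```bash
cat > h.py <<'E'
from workcell import *
import numpy as np, cv2
def ray(c,u,v):
    d=np.array([(u-c["cx"])/c["fx"],(v-c["cy"])/c["fy"],1.]); R=c["R"]
    d=R.T@d; return -R.T@c["t"], d/np.linalg.norm(d)
def onz(c,u,v,z):
    o,d=ray(c,u,v); return o+d*(z-o[2])/d[2]
def tri(rs):
    A=np.zeros((3,3));b=np.zeros(3)
    for o,d in rs:
        P=np.eye(3)-np.outer(d,d);A+=P;b+=P@o
    X=np.linalg.solve(A,b)
    return X,[float(np.linalg.norm((np.eye(3)-np.outer(d,d))@(X-o))) for o,d in rs]
E
python3 - <<'E'
from h import *
ct,cs=calibration("top"),calibration("scene")
get_image("top")
T=[d for d in cut_out("top","knob_a")]
P=cut_out("top","press_a")
get_image("scene")
S=[d for d in cut_out("scene","knob_a")]
def cen(d):
    y,x=np.nonzero(d["region"]); return x.mean(),y.mean(),len(x)
for d in T: print("T",d["confidence"],np.round(cen(d),1))
for d in S: print("S",d["confidence"],np.round(cen(d),1))
for a,b in [((383,160),(257,279)),((266,188),(307,200)),((153,193),(358,152))]:
    ta=min(T,key=lambda d:np.hypot(*(np.array(cen(d)[:2])-a)))
    sb=min(S,key=lambda d:np.hypot(*(np.array(cen(d)[:2])-b)))
    X,e=tri([ray(ct,*cen(ta)[:2]),ray(cs,*cen(sb)[:2])]); print(a,np.round(X,4),np.round(e,4), [np.round(onz(ct,*cen(ta)[:2],z),4) for z in(.21,.227)])
im=get_image("top");print(get_obs()["time"])
tiles=[cv2.resize(im[y-35:y+35,x-35:x+35,::-1],(260,260),interpolation=2) for x,y in [(383,165),(266,193),(160,195)]]
cv2.imwrite("pics/zt.png",np.hstack(tiles))
im=get_image("scene")
tiles=[cv2.resize(im[y-45:y+45,x-45:x+45,::-1],(260,260),interpolation=2) for x,y in [(257,310),(307,230),(358,185)]]
cv2.imwrite("pics/zs.png",np.hstack(tiles))
E
```

```text
T 0.75 [424. 357. 196.]
T 0.72 [382.1 160.4 166. ]
T 0.69 [266.2 187.3 161. ]
T 0.62 [153.8 192.9 136. ]
T 0.5 [393.2 281.5 172. ]
T 0.47 [326. 243. 458.]
S 0.8 [ 96.2 210.1 237. ]
S 0.7 [357.2 152.  157. ]
S 0.63 [306.3 201.5 168. ]
S 0.53 [162.  227.1 254. ]
S 0.51 [255.8 281.1 202. ]
(383, 160) [ 0.6024 -0.2519  0.2129] [0.0003 0.0003] [array([ 0.6028, -0.2527,  0.21  ]), array([ 0.5993, -0.2493,  0.227 ])]
(266, 188) [0.5393 0.0171 0.2124] [0.0002 0.0002] [array([0.5396, 0.0171, 0.21  ]), array([0.5369, 0.0167, 0.227 ])]
(153, 193) [0.5269 0.2788 0.2058] [0. 0.] [array([0.5264, 0.2779, 0.21  ]), array([0.5239, 0.2739, 0.227 ])]
0.6
```

View pics/zt.png

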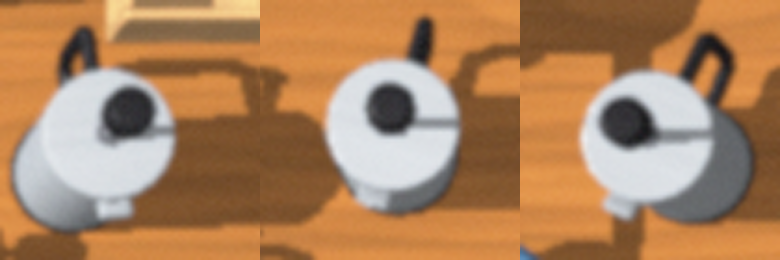

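View pics/zs.png

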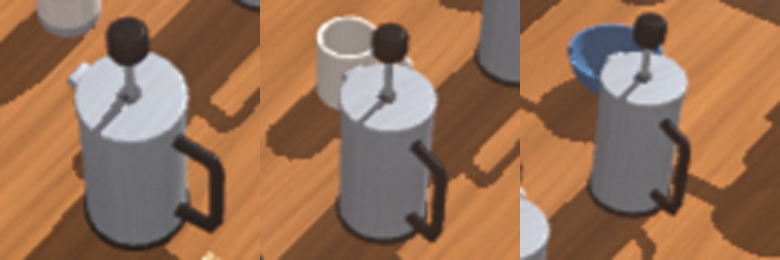

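```bash
cat >> h.py <<'E'
from scipy.spatial.transform import Rotation as Ro
def plan(*pts):
    o=get_obs();R=Ro.from_quat(o["tool_rot"]).as_matrix();p=o["eef_pos"]
    print(np.round(o["time"],2),np.round(p,4),"F",np.round(o["ft_force"],2),"axes",np.round(R[:,0],3),np.round(R[:,2],4))
    for t in pts:
        d=R.T@(np.array(t)-p); print(t,"total units",np.round(d/.25,4),"per5",np.round(d/1.25,4),"maxmm/row",round(float(np.linalg.norm(d))*200,1)); p=np.array(t)
E
python3 - <<'E'
from h import *
c=calibration("top")
for (x,y),(a,b) in zip([(383,165),(266,193),(160,195)],[(109,133),(393-260,128),(647-520,135)]):
    print(np.round(onz(c,x-35+(a+.5)*70/260-.5,y-35+(b+.5)*70/260-.5,.154),4))
plan([.209,-.589,.32],[.40,-.42,.32],[.602,-.252,.29])
E
```

```text
[ 0.6021 -0.251   0.154 ]
[0.5366 0.0177 0.154 ]
[0.527  0.2787 0.154 ]
0.65 [ 0.2089 -0.5891  0.2313] F [-0.2   0.04  0.68] axes [ 0.943  0.334 -0.   ] [-0. -0. -1.]
[0.209, -0.589, 0.32] total units [ 5.000e-04 -1.000e-04 -3.547e-01] per5 [ 0.0001 -0.     -0.0709] maxmm/row 17.7
[0.4, -0.42, 0.32] total units [ 0.946  -0.3818 -0.    ] per5 [ 0.1892 -0.0764 -0.    ] maxmm/row 51.0
[0.602, -0.252, 0.29] total units [ 0.9861 -0.3633  0.12  ] per5 [ 0.1972 -0.0727  0.024 ] maxmm/row 52.9
```

Lid centres agree with the knob positions.

>>> apply_moves --series "0 0 -0.12 0 0 0; 0 0 -0.12 0 0 0; 0 0 -0.12 0 0 0; 0.19 -0.076 0 0 0 0; 0.19 -0.076 0 0 0 0" --hand -1

```text
time: 1.27
eef_pos: [0.2863, -0.5211, 0.3218]
tool_rot: [0.986, 0.169, 0.0, 0.001]
ft_force: [1.5, -0.7, 0.2]
gripper_width: 0.003
```

>>> apply_moves --series "0.19 -0.076 0 0 0 0; 0.19 -0.076 0 0 0 0; 0.19 -0.076 0 0 0 0; 0.19 -0.076 0 0 0 0; 0.19 -0.076 0 0 0 0"

```text
time: 1.9
eef_pos: [0.4789, -0.3515, 0.3215]
tool_rot: [0.986, 0.169, 0.0, 0.0]
ft_force: [1.0, -0.6, 0.3]
gripper_width: -0.0
```

```bash
python3 -c "
from h import *
plan([.602,-.252,.29])"
```

```text
1.9 [ 0.4789 -0.3515  0.3215] F [ 1.05 -0.63  0.3 ] axes [0.943 0.334 0.   ] [ 3.e-04 -3.e-04 -1.e+00]
[0.602, -0.252, 0.29] total units [ 0.597  -0.2107  0.1261] per5 [ 0.1194 -0.0421  0.0252] maxmm/row 32.3
```

>>> apply_moves --series "0.15 -0.053 0.03 0 0 0; 0.15 -0.053 0.03 0 0 0; 0.15 -0.053 0.03 0 0 0; 0.15 -0.053 0.03 0 0 0; 0 0 0 0 0 0"

```text
time: 2.52
eef_pos: [0.6035, -0.2485, 0.2901]
tool_rot: [0.985, 0.172, -0.0, -0.001]
ft_force: [-0.2, 0.9, -0.2]
gripper_width: 0.0
```

```bash
python3 -c "
from h import *
plan([.602,-.252,.245])
import cv2
o=get_obs();c=calibration('wrist');im=get_image('wrist')
cv2.imwrite('pics/w1.png',im[:,:,::-1])
E=Ro.from_quat(o['tool_rot']).as_matrix();H=c['hand_eye']
def pj(X):
    t=E.T@(np.array(X)-o['eef_pos']);q=np.linalg.inv(H)@np.r_[t,1];return q[0]/q[2]*c['fx']+c['cx'],q[1]/q[2]*c['fy']+c['cy']
print(pj([.602,-.252,.213]),pj([.602,-.252,.227]))
print(get_obs()['ft_force'])
"
```

```text
2.52 [ 0.6035 -0.2485  0.2901] F [-0.23  0.9  -0.17] axes [0.941 0.339 0.   ] [-6.0e-04  2.5e-03 -1.0e+00]
[0.602, -0.252, 0.245] total units [-0.0104  0.0114  0.1803] per5 [-0.0021  0.0023  0.0361] maxmm/row 9.0
(np.float64(282.675058522169), np.float64(230.29398767548668)) (np.float64(282.9282874808053), np.float64(237.64822316857587))
[-0.00417733 -0.83211235  0.50691907]
```

View pics/w1.png

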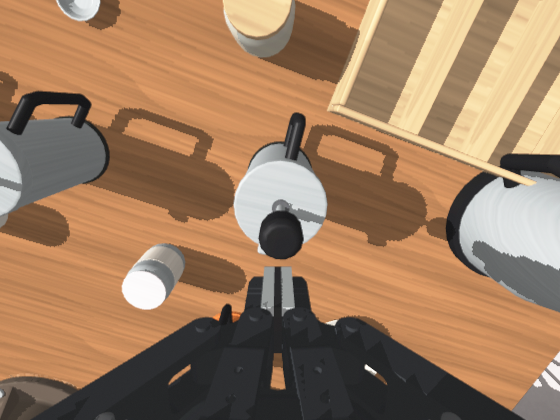

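The wrist view shows knob 1 at (281,234), which is where the projection put it. I'll descend from here.

>>> apply_moves --series "0 0 0.036 0 0 0; 0 0 0.036 0 0 0; 0 0 0.036 0 0 0; 0 0 0.036 0 0 0; 0 0 0 0 0 0"

```text
time: 3.2
eef_pos: [0.6009, -0.2525, 0.2543]
tool_rot: [0.986, 0.169, -0.001, -0.0]
ft_force: [-0.3, -0.0, 0.2]
gripper_width: -0.003
```

```bash
python3 -c "
from h import *
plan([.602,-.252,.23])"
```

```text
3.2 [ 0.6009 -0.2525  0.2543] F [-0.33 -0.03  0.24] axes [ 0.943  0.334 -0.001] [-1.6e-03  5.0e-04 -1.0e+00]
[0.602, -0.252, 0.23] total units [ 0.0049 -0.0005  0.0971] per5 [ 0.001  -0.0001  0.0194] maxmm/row 4.9
```

>>> apply_moves --series "0 0 0.026 0 0 0; 0 0 0.026 0 0 0; 0 0 0.026 0 0 0; 0 0 0.026 0 0 0; 0 0 0.02 0 0 0"

```text
time: 3.82
eef_pos: [0.6015, -0.2525, 0.2241]
tool_rot: [0.986, 0.17, -0.0, 0.0]
ft_force: [-0.7, 0.1, 2.4]
gripper_width: 0.005
```

>>> apply_moves --series "0 0 0.004 0 0 0; 0 0 0.004 0 0 0; 0 0 0.004 0 0 0; 0 0 0 0 0 0; 0 0 0 0 0 0"

```text
time: 4.45
eef_pos: [0.6015, -0.2525, 0.2213]
tool_rot: [0.986, 0.17, -0.0, -0.0]
ft_force: [0.0, 0.4, 0.6]
gripper_width: -0.0
```

>>> apply_moves --series "0 0 0.004 0 0 0; 0 0 0.004 0 0 0; 0 0 0.004 0 0 0; 0 0 0.004 0 0 0; 0 0 0.004 0 0 0"

```text
time: 5.08
eef_pos: [0.6015, -0.2525, 0.2162]
tool_rot: [0.986, 0.17, -0.0, 0.0]
ft_force: [-1.7, 0.4, 2.1]
gripper_width: -0.002
```

>>> apply_moves --series "0 0 0.004 0 0 0; 0 0 0.004 0 0 0; 0 0 0.004 0 0 0; 0 0 0.004 0 0 0; 0 0 0.004 0 0 0"

```text
time: 5.7
eef_pos: [0.6015, -0.2525, 0.2112]
tool_rot: [0.986, 0.17, -0.0, -0.0]
ft_force: [-0.7, 1.1, 1.4]
gripper_width: -0.0
```

```bash
python3 -c "
from h import *
a=get_image('scene')[230:330,190:330,::-1];b=get_image('wrist')[180:340,190:370,::-1]
print(get_obs()['ft_force'],get_obs()['ft_force'])
cv2.imwrite('pics/p1.png',np.hstack([cv2.resize(a,(420,300)),cv2.resize(b,(338,300))]))"
```

```text
[-0.21803409  0.13956947  0.22364895] [-0.21803409  0.13956947  0.22364895]
```

View pics/p1.png

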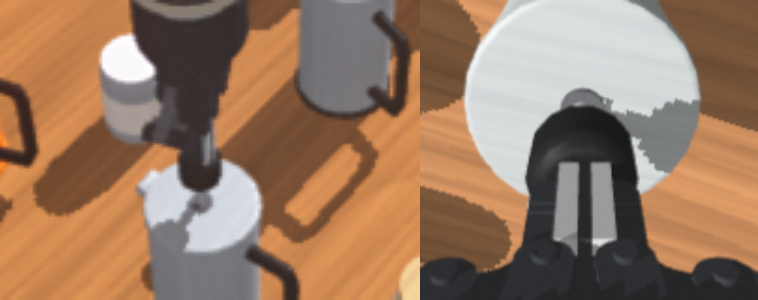

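>>> apply_moves --series "0 0 0.004 0 0 0; 0 0 0.004 0 0 0; 0 0 0.004 0 0 0; 0 0 0.004 0 0 0; 0 0 0.004 0 0 0"

```text
time: 6.42
eef_pos: [0.6016, -0.2526, 0.2063]
tool_rot: [0.986, 0.17, 0.0, 0.0]
ft_force: [-0.4, 0.5, 2.0]
gripper_width: -0.001
```

>>> apply_moves --series "0 0 0.004 0 0 0; 0 0 0.004 0 0 0; 0 0 0.004 0 0 0; 0 0 0.004 0 0 0; 0 0 0.004 0 0 0"

```text
time: 7.05
eef_pos: [0.6016, -0.2526, 0.2013]
tool_rot: [0.986, 0.17, 0.0, 0.0]
ft_force: [-0.4, 0.2, 1.8]
gripper_width: 0.0
```

>>> apply_moves --series "0 0 0.008 0 0 0; 0 0 0.012 0 0 0; 0 0 0.016 0 0 0; 0 0 0.014 0 0 0; 0 0 0.012 0 0 0"

```text
time: 7.68
eef_pos: [0.6016, -0.2526, 0.186]
tool_rot: [0.986, 0.17, 0.0, 0.0]
ft_force: [-7.4, 1.7, 24.9]
gripper_width: -0.001
```

>>> apply_moves --series "0 0 0.004 0 0 0; 0 0 0.002 0 0 0; 0 0 0 0 0 0; 0 0 0 0 0 0; 0 0 0 0 0 0"

```text
time: 8.3
eef_pos: [0.6016, -0.2526, 0.1861]
tool_rot: [0.986, 0.169, 0.001, 0.0]
ft_force: [-4.8, 0.6, 15.4]
gripper_width: 0.001
```

Press 1 is home: the hard stop came at a knob top of 0.186. Next is press 2.

```bash
python3 -c "
from h import *
plan([.602,-.252,.286],[.539,.017,.266])"
```

```text
8.3 [ 0.6016 -0.2526  0.1861] F [-4.81  0.56 15.42] axes [0.943 0.334 0.001] [ 1.3e-03 -6.0e-04 -1.0e+00]
[0.602, -0.252, 0.286] total units [ 0.0026 -0.0016 -0.3997] per5 [ 0.0005 -0.0003 -0.0799] maxmm/row 20.0
[0.539, 0.017, 0.266] total units [ 0.1218 -1.0985  0.079 ] per5 [ 0.0244 -0.2197  0.0158] maxmm/row 55.4
```

>>> apply_moves --series "0 0 -0.1 0 0 0; 0 0 -0.15 0 0 0; 0 0 -0.15 0 0 0; 0.02 -0.18 0 0 0 0; 0.02 -0.18 0 0 0 0"

```text
time: 8.93
eef_pos: [0.5804, -0.1635, 0.2842]
tool_rot: [0.986, 0.169, 0.0, -0.0]
ft_force: [0.6, 1.1, -0.3]
gripper_width: 0.003
```

>>> apply_moves --series "0.02 -0.18 0 0 0 0; 0.02 -0.18 0 0 0 0; 0.02 -0.18 0 0 0 0; 0.02 -0.18 0 0 0 0; 0 -0.018 0 0 0 0"

```text
time: 9.55
eef_pos: [0.5369, 0.0204, 0.2842]
tool_rot: [0.985, 0.173, -0.0, -0.001]
ft_force: [0.1, -0.7, -0.7]
gripper_width: 0.002
```

```bash
python3 -c "
from h import *
plan([.5385,.017,.266])"
```

```text
9.55 [0.5369 0.0204 0.2842] F [ 0.07 -0.66 -0.69] axes [ 0.94  0.34 -0.  ] [-7.0e-04  1.4e-03 -1.0e+00]
[0.5385, 0.017, 0.266] total units [0.0015 0.015  0.0727] per5 [0.0003 0.003  0.0145] maxmm/row 3.7
```

>>> apply_moves --series "0 0 0.04 0 0 0; 0 0 0.04 0 0 0; 0 0 0.04 0 0 0; 0 0 0.03 0 0 0; 0 0 0 0 0 0"

```text
time: 10.18
eef_pos: [0.5377, 0.0158, 0.246]
tool_rot: [0.986, 0.169, -0.001, -0.0]
ft_force: [0.3, 0.1, 0.4]
gripper_width: -0.004
```

```bash
python3 -c "
from h import *
plan([.5385,.017,.226])"
```

```text
10.18 [0.5377 0.0158 0.246 ] F [0.29 0.15 0.44] axes [ 0.943  0.334 -0.001] [-1.4e-03 -1.0e-04 -1.0e+00]
[0.5385, 0.017, 0.226] total units [ 0.0047 -0.0033  0.0799] per5 [ 0.0009 -0.0007  0.016 ] maxmm/row 4.0
```

>>> apply_moves --series "0.001 -0.001 0.02 0 0 0; 0.001 -0.001 0.02 0 0 0; 0.001 -0.001 0.02 0 0 0; 0 0 0.02 0 0 0; 0 0 0.012 0 0 0"

```text
time: 10.8
eef_pos: [0.5385, 0.0172, 0.2238]
tool_rot: [0.986, 0.17, 0.0, 0.0]
ft_force: [-2.1, -0.3, 4.1]
gripper_width: -0.0
```

>>> apply_moves --series "0 0 0.004 0 0 0; 0 0 0.004 0 0 0; 0 0 0.004 0 0 0; 0 0 0.004 0 0 0; 0 0 0.004 0 0 0"

```text
time: 11.42
eef_pos: [0.5385, 0.0172, 0.2188]
tool_rot: [0.986, 0.17, 0.0, -0.0]
ft_force: [-2.2, -0.2, 4.8]
gripper_width: 0.001
```

Baseline drag is about 4–5 N.

>>> apply_moves --series "0 0 0.003 0 0 0; 0 0 0.003 0 0 0; 0 0 0.003 0 0 0; 0 0 0.003 0 0 0; 0 0 0.003 0 0 0"

```text
time: 12.05
eef_pos: [0.5385, 0.0172, 0.215]
tool_rot: [0.986, 0.17, 0.0, 0.0]
ft_force: [-0.5, 0.5, 5.0]
gripper_width: 0.001
```

>>> apply_moves --series "0 0 0.003 0 0 0; 0 0 0.003 0 0 0; 0 0 0.003 0 0 0; 0 0 0.003 0 0 0; 0 0 0.003 0 0 0"

```text
time: 12.68
eef_pos: [0.5385, 0.0172, 0.2113]
tool_rot: [0.986, 0.17, 0.0, -0.0]
ft_force: [-0.4, -0.1, 4.2]
gripper_width: -0.002
```

>>> apply_moves --series "0 0 0.003 0 0 0; 0 0 0.003 0 0 0; 0 0 0.003 0 0 0; 0 0 0.003 0 0 0; 0 0 0.003 0 0 0"

```text
time: 13.3
eef_pos: [0.5385, 0.0172, 0.2075]
tool_rot: [0.986, 0.17, 0.0, 0.0]
ft_force: [-0.5, 0.3, 3.8]
gripper_width: 0.001
```

>>> apply_moves --series "0 0 0.003 0 0 0; 0 0 0.003 0 0 0; 0 0 0.003 0 0 0; 0 0 0.003 0 0 0; 0 0 0.003 0 0 0"

```text
time: 13.92
eef_pos: [0.5386, 0.0172, 0.2041]
tool_rot: [0.986, 0.17, 0.0, 0.0]
ft_force: [-1.7, 0.7, 9.0]
gripper_width: -0.0
```

The resistance is climbing: 3.8 to 9.0 N. I'll go one more millimetre to confirm.

>>> apply_moves --series "0 0 0.002 0 0 0; 0 0 0.002 0 0 0; 0 0 0 0 0 0; 0 0 0 0 0 0; 0 0 0 0 0 0"

```text
time: 14.55
eef_pos: [0.5386, 0.0172, 0.2033]
tool_rot: [0.986, 0.17, 0.0, 0.0]
ft_force: [-1.3, 1.1, 8.3]
gripper_width: -0.002
```

Press 2 is the blocked one. I'll back off, open and grip its knob.

>>> apply_moves --series "0 0 -0.06 0 0 0; 0 0 -0.1 0 0 0; 0 0 -0.1 0 0 0; 0 0 0 0 0 0; 0 0 0 0 0 0"

```text
time: 15.18
eef_pos: [0.5381, 0.0169, 0.2674]
tool_rot: [0.986, 0.169, -0.0, 0.0]
ft_force: [-0.1, -0.4, -0.6]
gripper_width: 0.001
```

>>> apply_moves --series "0 0 0 0 0 0; 0 0 0 0 0 0; 0 0 0 0 0 0; 0 0 0 0 0 0; 0 0 0 0 0 0" --hand 1

```text
time: 15.8
eef_pos: [0.5385, 0.0172, 0.2678]
tool_rot: [0.986, 0.17, -0.0, 0.0]
ft_force: [-0.4, 0.3, -0.2]
gripper_width: 1.001
```

```bash
python3 -c "
from h import *
plan([.5385,.017,.174])
a=get_image('scene')[150:250,240:380,::-1];b=get_image('wrist')[:,:,::-1]
cv2.imwrite('pics/p2.png',np.hstack([cv2.resize(a,(400,300)),cv2.resize(b,(400,300))]))"
```

```text
15.8 [0.5385 0.0172 0.2678] F [-0.38  0.32 -0.16] axes [ 0.943  0.334 -0.   ] [-1.e-04 -0.e+00 -1.e+00]
[0.5385, 0.017, 0.174] total units [-2.000e-04  7.000e-04  3.751e-01] per5 [-0.      0.0001  0.075 ] maxmm/row 18.8
```

View pics/p2.png

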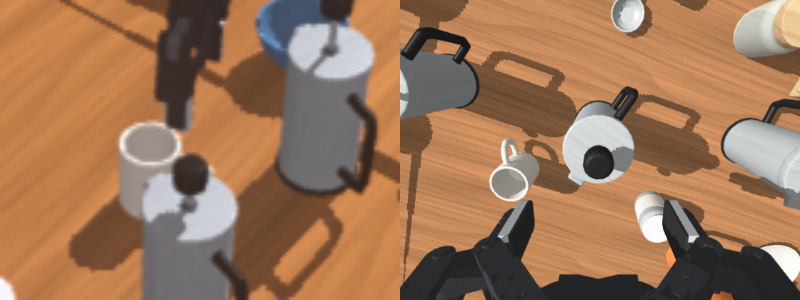

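>>> apply_moves --series "0 0 0.1 0 0 0; 0 0 0.1 0 0 0; 0 0 0.1 0 0 0; 0 0 0.075 0 0 0; 0 0 0 0 0 0"

```text
time: 16.52
eef_pos: [0.5376, 0.017, 0.1729]
tool_rot: [0.986, 0.17, -0.001, -0.0]
ft_force: [0.5, -0.3, 0.3]
gripper_width: 1.003
```

>>> apply_moves --series "0 0 0 0 0 0; 0 0 0 0 0 0; 0 0 0 0 0 0; 0 0 0 0 0 0; 0 0 0 0 0 0" --hand -1

```text
time: 17.15
eef_pos: [0.5389, 0.0172, 0.1747]
tool_rot: [0.986, 0.17, 0.001, 0.0]
ft_force: [-2.0, -0.5, 6.0]
gripper_width: 0.346
```

>>> apply_moves --series "0 0 0 0 0 0; 0 0 0 0 0 0; 0 0 -0.016 0 0 0; 0 0 -0.016 0 0 0; 0 0 -0.016 0 0 0"

```text
time: 17.77
eef_pos: [0.5388, 0.0172, 0.186]
tool_rot: [0.986, 0.17, 0.0, -0.0]
ft_force: [5.0, -0.2, -8.1]
gripper_width: 0.346
```

>>> apply_moves --series "0 0 -0.016 0 0 0; 0 0 -0.016 0 0 0; 0 0 -0.016 0 0 0; 0 0 -0.016 0 0 0; 0 0 -0.016 0 0 0"

```text
time: 18.4
eef_pos: [0.5388, 0.0172, 0.206]
tool_rot: [0.986, 0.17, 0.0, -0.0]
ft_force: [6.1, -0.0, -8.3]
gripper_width: 0.345
```

>>> apply_moves --series "0 0 -0.01 0 0 0; 0 0 -0.008 0 0 0; 0 0 -0.006 0 0 0; 0 0 -0.004 0 0 0; 0 0 0 0 0 0"

```text
time: 19.02
eef_pos: [0.5388, 0.0172, 0.213]
tool_rot: [0.986, 0.169, 0.0, -0.0]
ft_force: [4.9, 0.5, -6.5]
gripper_width: 0.35
```

>>> apply_moves --series "0 0 -0.006 0 0 0; 0 0 -0.004 0 0 0; 0 0 -0.004 0 0 0; 0 0 0 0 0 0; 0 0 0 0 0 0"

```text
time: 19.65
eef_pos: [0.5387, 0.0172, 0.2133]
tool_rot: [0.986, 0.17, -0.001, -0.0]
ft_force: [16.6, 2.2, -36.5]
gripper_width: 0.344
```

```bash
python3 -c "
from h import *
plan([.5385,.017,.174])
a=get_image('scene')[150:250,240:380,::-1];b=get_image('wrist')[:,:,::-1]
cv2.imwrite('pics/p3.png',np.hstack([cv2.resize(a,(400,300)),cv2.resize(b,(400,300))]))"
```

```text
19.65 [0.5387 0.0172 0.2133] F [ 16.63   2.19 -36.52] axes [ 0.942  0.334 -0.002] [-1.8e-03  5.0e-04 -1.0e+00]
[0.5385, 0.017, 0.174] total units [-0.0005  0.0005  0.1573] per5 [-0.0001  0.0001  0.0315] maxmm/row 7.9
```

View pics/p3.png

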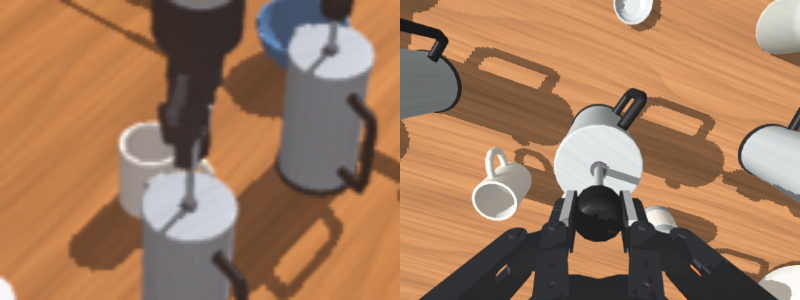

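The top stop is reached: the force rose to 36 N with no further motion. I'll relax slightly, release and rise.

>>> apply_moves --series "0 0 0.008 0 0 0; 0 0 0 0 0 0; 0 0 0 0 0 0; 0 0 0 0 0 0; 0 0 0 0 0 0"

```text
time: 20.38
eef_pos: [0.5387, 0.0172, 0.2131]
tool_rot: [0.986, 0.17, -0.0, -0.0]
ft_force: [10.1, 1.3, -19.6]
gripper_width: 0.341
```

>>> apply_moves --series "0 0 0 0 0 0; 0 0 0 0 0 0; 0 0 0 0 0 0; 0 0 0 0 0 0; 0 0 0 0 0 0" --hand 1

```text
time: 21.0
eef_pos: [0.5385, 0.0172, 0.2147]
tool_rot: [0.986, 0.17, 0.0, 0.0]
ft_force: [-0.3, -0.7, -0.2]
gripper_width: 1.0
```

>>> apply_moves --series "0 0 -0.1 0 0 0; 0 0 -0.12 0 0 0; 0 0 -0.12 0 0 0; 0 0 0 0 0 0; 0 0 0 0 0 0"

```text
time: 21.62
eef_pos: [0.5382, 0.0171, 0.299]
tool_rot: [0.986, 0.17, -0.0, 0.0]
ft_force: [-0.2, 0.3, 0.2]
gripper_width: 1.002
```

```bash
python3 -c "
from h import *
plan([.527,.279,.30],[.527,.279,.245])"
```

```text
21.62 [0.5382 0.0171 0.299 ] F [-0.21  0.35  0.25] axes [ 0.943  0.334 -0.001] [-6.e-04 -2.e-04 -1.e+00]
[0.527, 0.279, 0.3] total units [ 0.3078 -1.0025 -0.004 ] per5 [ 0.0616 -0.2005 -0.0008] maxmm/row 52.4
[0.527, 0.279, 0.245] total units [1.0e-04 0.0e+00 2.2e-01] per5 [0.    0.    0.044] maxmm/row 11.0
```

>>> apply_moves --series "0.06 -0.2 0 0 0 0; 0.06 -0.2 0 0 0 0; 0.06 -0.2 0 0 0 0; 0.06 -0.2 0 0 0 0; 0.06 -0.2 0 0 0 0" --hand -1

```text
time: 22.25
eef_pos: [0.525, 0.2791, 0.2982]
tool_rot: [0.986, 0.169, -0.001, 0.0]
ft_force: [0.9, 0.1, -0.0]
gripper_width: -0.003
```

>>> apply_moves --series "0.008 -0.002 0 0 0 0; 0 0 0.05 0 0 0; 0 0 0.08 0 0 0; 0 0 0.08 0 0 0; 0 0 0 0 0 0"

```text
time: 22.88
eef_pos: [0.5268, 0.2762, 0.2446]
tool_rot: [0.986, 0.168, -0.002, 0.001]
ft_force: [0.3, -0.4, 0.3]
gripper_width: -0.003
```

```bash
python3 -c "
from h import *
plan([.527,.2788,.223])"
```

```text
22.88 [0.5268 0.2762 0.2446] F [ 0.31 -0.45  0.33] axes [ 0.943  0.332 -0.004] [-0.0035 -0.0031 -1.    ]
[0.527, 0.2788, 0.223] total units [ 0.0046 -0.0097  0.0863] per5 [ 0.0009 -0.0019  0.0173] maxmm/row 4.3
```

>>> apply_moves --series "0 -0.002 0.02 0 0 0; 0 -0.002 0.02 0 0 0; 0 0 0.02 0 0 0; 0 0 0.012 0 0 0; 0 0 0.012 0 0 0"

```text
time: 23.5
eef_pos: [0.5271, 0.28, 0.2259]
tool_rot: [0.986, 0.17, 0.0, 0.0]
ft_force: [0.7, -0.1, -0.6]
gripper_width: -0.002
```

>>> apply_moves --series "0 0 0.004 0 0 0; 0 0 0.004 0 0 0; 0 0 0.004 0 0 0; 0 0 0.004 0 0 0; 0 0 0.004 0 0 0"

```text
time: 24.12
eef_pos: [0.5271, 0.28, 0.2211]
tool_rot: [0.986, 0.17, 0.0, -0.0]
ft_force: [-0.6, -1.0, 3.3]
gripper_width: 0.002
```

>>> apply_moves --series "0 0 0.004 0 0 0; 0 0 0.004 0 0 0; 0 0 0.004 0 0 0; 0 0 0.004 0 0 0; 0 0 0.004 0 0 0"

```text
time: 24.75
eef_pos: [0.5271, 0.28, 0.216]
tool_rot: [0.986, 0.17, 0.0, -0.0]
ft_force: [-0.4, -0.4, 2.9]
gripper_width: 0.001
```

>>> apply_moves --series "0 0 0.004 0 0 0; 0 0 0.004 0 0 0; 0 0 0.004 0 0 0; 0 0 0.004 0 0 0; 0 0 0.004 0 0 0"

```text
time: 25.38
eef_pos: [0.527, 0.28, 0.211]
tool_rot: [0.986, 0.17, 0.0, -0.0]
ft_force: [-0.7, 0.3, 3.1]
gripper_width: -0.003
```

>>> apply_moves --series "0 0 0.004 0 0 0; 0 0 0.004 0 0 0; 0 0 0.004 0 0 0; 0 0 0.004 0 0 0; 0 0 0.004 0 0 0"

```text
time: 26.0
eef_pos: [0.5271, 0.28, 0.206]
tool_rot: [0.986, 0.17, 0.0, -0.0]
ft_force: [-0.5, 0.7, 3.3]
gripper_width: 0.003
```

>>> apply_moves --series "0 0 0.004 0 0 0; 0 0 0.004 0 0 0; 0 0 0.004 0 0 0; 0 0 0.004 0 0 0; 0 0 0.004 0 0 0"

```text
time: 26.62
eef_pos: [0.527, 0.28, 0.201]
tool_rot: [0.986, 0.17, 0.0, -0.0]
ft_force: [0.5, 0.1, 3.8]
gripper_width: 0.002
```

It runs freely, so I'll press it home.

>>> apply_moves --series "0 0 0.008 0 0 0; 0 0 0.012 0 0 0; 0 0 0.016 0 0 0; 0 0 0.014 0 0 0; 0 0 0.012 0 0 0"

```text
time: 27.25
eef_pos: [0.5272, 0.2801, 0.1859]
tool_rot: [0.986, 0.17, 0.0, -0.0]
ft_force: [-7.9, -5.3, 29.0]
gripper_width: 0.002
```

>>> apply_moves --series "0 0 0.004 0 0 0; 0 0 0.002 0 0 0; 0 0 0 0 0 0; 0 0 0 0 0 0; 0 0 0 0 0 0"

```text
time: 27.88
eef_pos: [0.5271, 0.28, 0.186]
tool_rot: [0.986, 0.17, 0.001, 0.0]
ft_force: [-5.6, -3.4, 20.6]
gripper_width: 0.001
```

>>> apply_moves --series "0 0 -0.1 0 0 0; 0 0 -0.2 0 0 0; 0 0 -0.2 0 0 0; -0.05 0 0 0 0 0; -0.2 0 0 0 0 0"

```text
time: 28.5
eef_pos: [0.4685, 0.2586, 0.3077]
tool_rot: [0.986, 0.169, -0.0, 0.0]
ft_force: [-0.3, 0.3, 0.8]
gripper_width: 0.003
```

>>> apply_moves --series "-0.2 0 0 0 0 0; -0.15 0 0 0 0 0; 0 0 0 0 0 0; 0 0 0 0 0 0; 0 0 0 0 0 0"

```text
time: 29.12
eef_pos: [0.3864, 0.2299, 0.3085]
tool_rot: [0.986, 0.169, -0.0, 0.0]
ft_force: [-0.1, 0.0, -1.0]
gripper_width: -0.0
```

```bash
python3 - <<'E'
from h import *
a=get_image('scene');b=get_image('top')
cv2.imwrite('pics/e1.png',a[:,:,::-1]);cv2.imwrite('pics/e2.png',b[:,:,::-1])
ct,cs=calibration("top"),calibration("scene")
T=cut_out("top","knob_a");S=cut_out("scene","knob_a")
def cen(d):
    y,x=np.nonzero(d["region"]); return np.array([x.mean(),y.mean()])
for t in T:
    for s in S:
        X,e=tri([ray(ct,*cen(t)),ray(cs,*cen(s))])
        if max(e)<.006: print(np.round(X,4),np.round(e[0],4),cen(t).round(),cen(s).round())
plan()
E
```

```text
[ 0.6014 -0.251   0.174 ] 0.0003 [379. 164.] [256. 292.]
[0.5261 0.2785 0.173 ] 0.0005 [157. 195.] [356. 161.]
[ 0.3241 -0.2697  0.2212] 0.0011 [393. 281.] [161. 225.]
[0.5395 0.0178 0.2193] 0.0002 [266. 187.] [306. 199.]
[ 0.1584 -0.333   0.2201] 0.0016 [424. 357.] [ 96. 210.]
29.32 [0.386  0.23   0.3087] F [ 0.88 -0.52 -0.07] axes [ 0.943  0.334 -0.001] [-7.e-04 -1.e-04 -1.e+00]
```

View pics/e1.png

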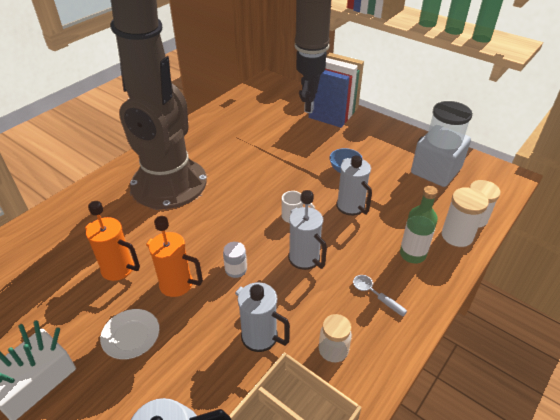

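View pics/e2.png

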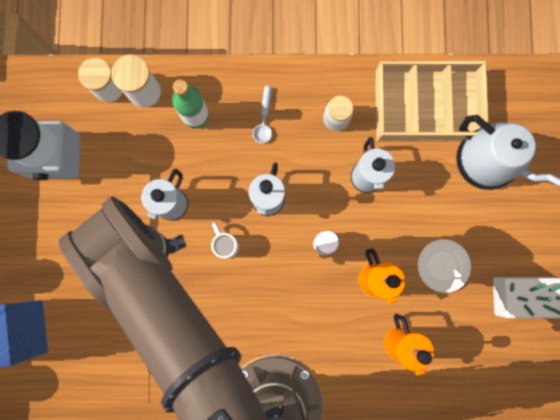

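Press 2's knob reads 0.219, where I expected 0.227, so I'll look closer.

```bash
python3 - <<'E'
from h import *
cs=calibration("scene")
def pj(c,X):
    q=c["R"]@np.array(X)+c["t"];return q[0]/q[2]*c['fx']+c['cx'],q[1]/q[2]*c['fy']+c['cy']
a=cv2.imread('pics/scene0.png');b=cv2.imread('pics/e1.png')
for z in (.172,.205,.212,.219,.227,.241): print(z,np.round(pj(cs,[.5388,.0172,z]),1))
for im in(a,b):
    for (x0,x1,y0,y1) in [(292,322,185,225),(240,275,262,305)]:
        g=im[y0:y1,x0:x1].max(2); n,l,s,c=cv2.connectedComponentsWithStats((g<75).astype(np.uint8))
        for i in range(1,n):
            if s[i,4]>30: print(s[i],c[i]+[x0,y0])
t=[cv2.resize(i[175:235,280:335],(385,420),interpolation=cv2.INTER_CUBIC) for i in(a,b)]
cv2.imwrite('pics/cmp.png',np.hstack(t))
E
```

```text
0.172 [305.5 213. ]
0.205 [306.  203.6]
0.212 [306.1 201.5]
0.219 [306.2 199.5]
0.227 [306.3 197.1]
0.241 [306.5 192.9]
[  9   9  12  13 124] [306.45967742 199.84677419]
[  9  10  14  16 175] [255.64       279.22857143]
[  9   6  12  13 126] [306.63492063 197.03968254]
[ 10  23  14  16 174] [256.59195402 292.66091954]
```

View pics/cmp.png

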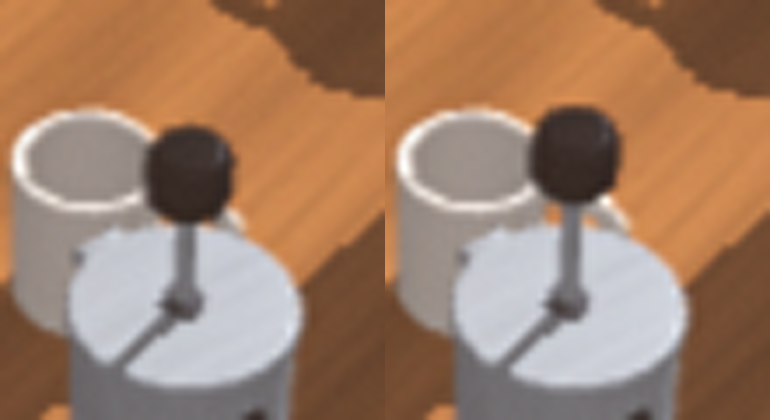

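The dark-blob centroid is at row 197.0, which matches z = 0.227. The network's region had included some of the stem. Press 2's plunger is at its top stop, so I'll hand in.

```bash
python3 -c "
from workcell import *
print(close_job())"
```

```text
the job is handed in; nothing more can be done
None
```

I tried all three steel presses and handed the job in at about 29 s of the 64 s. The hand-in gives no verdict.

| Press | Position (x, y) | What I felt | Left at |
|---|---|---|---|
| Right | (0.602, -0.252) | steady 1–2 N, no climb | fully home; the hard stop came with the knob top at 0.186 m |
| Middle | (0.539, 0.017) | about 4–5 N, climbing to 9 N at about 37 mm down | drawn up by the knob to its top stop, felt as 36 N with no further movement |
| Left | (0.527, 0.279) | steady 3–4 N, no climb | fully home; the hard stop came with the knob top at 0.186 m |

- **Blocked press:** it is the middle one. I stopped at the climb, with about 4–5 N pressing on the filter, well under the 15 N limit. I then released the knob.
- **Final pictures:** the two home knobs measured 0.174 m and 0.173 m, against 0.172 m expected. The bystanders look unmoved, and the arm stands clear with the fingers empty.
- **Checks that disagreed:**
  - The network outline put the middle knob at 0.219 m. Its dark-pixel centre matched 0.227 m, which agrees with the felt top stop. I trusted the second reading.
  - The right plunger's drag read below the stated 3–7 N. The pictures showed the fingers on the knob, and the hard stop came where it should.

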